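# Tighten a trailer hub's castle nut and line up a slot for its cotter pin

## Robot

A 6-joint arm with a two-finger parallel gripper is mounted at the origin on the work surface. World frame = base frame: x ahead of the robot, y to its left, z up, the work surface at z = 0. Lengths are in m, angles in rad, forces in N, time in s.
With the tool pointing down it reaches from about 0.275 to 0.875 m from the base axis. Payload 12.5 kg.
Tool frame: the origin (TCP) lies midway between the tips of the shut fingers; the grasp point (between the pads) lies ctrl.pinch_z behind it (ctrl.pinch_z is the distance from the TCP to the grasp point, in m); z points along the fingers, x is the direction in which the jaws open and shut, and the axes are right-handed (so a half turn about z gives the same grasp; the last joint's range is limited). The gripper opens to 85 mm and grips with 20 to 120 N. Pads are 22 mm wide; open, the fingers measure 114 mm over their backs; the gripper's body (76 mm by 85 mm) begins 54 mm behind the grasp point. The pads swing forward as they close: fully open they stand 13 mm farther back than shut.
Start: joints at [-1.269, 0.351, 1.652, -0, 1.139, -0.085], TCP at [0.207, -0.509, 0.231] pointing down, gripper open.
Joint ranges: [-2.75, 2.75], [-0.79, 2.1], [0.01, 2.65], [-1.57, 4.71], [0.07, 3.14], [-2.87, 2.87]. Speed limits (rad/s): [2.22, 2.22, 2.79, 3.14, 3.14, 3.14].

## Interface

Orientations are given as a unit quaternion [x, y, z, w].
In Python, from bench import ctrl gives the robot as it stands.
- The arm moves only by the shell command python3 -m inch 'ROWS' [FORCE]. ROWS is JSON, a list of rows, each an object of numbers: "jaw": the opening, from 0 (shut) to 1 (fully open); "x", "y", "z": the shift along the world's x, y, z in units of 0.3 m (1.0 is 0.3 m); "rx", "ry", "rz": the turn, a rotation vector about the world's x, y, z in units of 90 degrees (1.0 is 90 degrees). A call has 1 to 20 rows; each row is the pose to reach, as a shift and turn from the pose commanded when the call began; what a row does not reach only later rows make up. A row lasts 1/12 s, in which the tool goes at most 41.7 mm and 7.16 degrees, less where a joint would pass 70% of its speed; a pose out of reach is approached as far as the arm can. A call with a number of a shift or a turn outside -1 to 1 is refused whole. A call with a gripper value outside its range is refused whole. The fingers move at their own pace and stop on an object; FORCE is the grip in N (left out, the last holds). Time passes only in rows, so rows that repeat a pose let the fingers close. It gives the time, the measured TCP pose, the force and the opening at its end, in the units of the state.
- ctrl.observe(): the state, without advancing time (a new reading comes with each control period).
- ctrl.camera(name): name is "scene" or "top" or "wrist"; returns a dict with "image" (384x512x3 uint8, red, green, blue), "z_map" (384x512 float32, m along the optical axis (not along the pixel's ray), 0 where there is no reading), "mtx" (3x3 intrinsics, pixels), "dist_coeffs" ([k1, k2, p1, p2, k3] as OpenCV has them; the pictures are not rectified), "rvec" (rotation vector, rad) and "tvec" (3), from world to camera coordinates, as OpenCV has them; the wrist camera has in their place "tool_from_camera" (4x4, takes a point from camera to tool coordinates, whose origin is the TCP and whose axes are the tool frame's). Camera axes: x right, y down, z forward; pixel columns grow to the right and rows downward; lengths in m; the calibration is good to about 2 mm. A picture is of the moment at which its call begins: read the wrist's pose just before it.
- ctrl.close_job(): hands the job in, once; it reports no verdict.
The state is a dict: "clock": time; "q": joint angles; "joint_vel": joint speeds; "joint_torque": joint torques, N m; "eef_pos": TCP position; "ee_rot": TCP orientation; "force": force on the tool from outside, world axes, zero at the start; "moment": the same for the moment, N m; "opening": finger opening in m.
Only numpy, scipy, OpenCV 4.12 (cv2) and the standard library are available. Lean on these libraries where they do the work, as an engineer would, in place of code of your own. Each camera call takes 0.05 s, during which the arm holds its last target.

## Task

Tighten the big castle nut on the trailer hub (clockwise from above) until the yellow paint stripe on the nut meets the yellow stripe on the hub, then turn it a little further, only to the first slot that lines up with the cotter hole in the spindle, shown by the red line across the spindle's end, so that the pin would go straight through. Then let go of the nut, leaving it like that, and leave the other things on the bench where they are.

Things in the scene. Friction and masses are not known exactly. Their poses are not given: they have to be found in the camera images.
- spindle: Upright steel stub axle, 38 mm diameter, bolted to a wooden board 200 x 360 x 18 mm on the bench; fixed. Origin: under the board on the axle's axis, z up. Its x axis is the direction of the 6 mm cotter hole, which runs right through the axle 146 mm above the bench; a red line across the axle's flat end (161 mm above the bench) marks the same direction. The board is long along its y.
- hub: Dark grey trailer hub around the spindle, fixed, a round flange 190 mm across with its top face at height 90 mm above the bench; five wheel studs 14 mm thick stand 28 mm up from it, 80 mm from the axis. Origin: on the spindle's axis at bench height. A yellow stripe 26 x 9 mm is painted on the flange along its +x axis, from 47 to 73 mm from the axis.
- nut: Steel castle nut. Origin: on the spindle's axis at its underside, 91.5 mm above the bench, z up. Round foot 88 mm across, 5 mm thick; hexagon 60 mm across flats, 69 across corners, 5 to 43 mm above the origin; crown 43 to 61 mm, with six slots 13 mm wide. +x points to the corner with the yellow stripe (foot to crown). Flats face 30, 90, 150 ... 330 degrees from +x; a slot lies over the middle of each.
- nut_grip (a point): On the nut's axis, 28 mm above its underside: middle of the flats, a good height to grip. Axes as the nut's. The nut turns about the vertical spindle axis with constant friction of about 0.3 N m (no stiffer after the stripes meet), does not rise or sink, and stays where left. The spindle ends 42 mm above this point.
- nut_stripe (a point): The stripe on the nut's foot: 39 mm from the axis along the nut's +x, 5 mm above the underside. Axes as the nut's. At the start it is 35 to 125 degrees counter-clockwise (from above) of the hub's stripe; the slot to stop at comes 12 to 48 degrees after the stripes have met, and the next one would be 60 degrees later, too far.
- dust_cap: Loose steel hub dust cap, 66 mm across, 41 mm high, standing on the board; origin under its centre. Leave alone.
- cotter: Loose large brass-coloured cotter pin, about 120 mm long, lying on the board; origin under its middle. Leave alone.
- grease_tin: Loose blue jar with red lid, 84 mm across, 85 mm high; origin under its centre. Leave alone.
- spray_can: Loose upright spray can, 60 mm across, 190 mm high; origin under its centre. Leave alone.
- hammer: Loose hammer lying on the bench. Leave alone.
- wrench: Loose wrench, 200 mm long, lying on the bench. Leave alone.
- bearing: Loose bearing ring, 76 mm across, 22 mm high, lying flat. Leave alone.
- mug: Loose blue mug, 80 mm across, 90 mm high; origin under its centre. Leave alone.

How it is judged:
By the outcome, as a careful person would: the job done as asked, in the order asked, and still so for the second after the job is handed in, with the robot touching nothing.
It also fails if it takes over 42 s, if anything falls off the work surface, if the arm or the gripper's body presses on something with over 40 N, if the wrist force passes 120 N, or if a joint passes its speed limit or range.

## Working session

There is one attempt and no reset: what is moved stays moved. The work goes in short steps, Python scripts to look and compute and a shell command to move; the robot and the scene stay as the last step left them, time stands still between calls to the robot, and variables do not carry over. Pictures are saved under pics/ and viewed, and the job is handed in when it is done.

```bash
ls; mkdir -p pics
python3 - <<'E'
from bench import ctrl
import cv2
s=ctrl.observe(); print(s['clock'],s['eef_pos'],s['ee_rot'],s['opening'],ctrl.pinch_z)
for n in ('scene','top'):
    c=ctrl.camera(n); cv2.imwrite(f'pics/{n}0.png',c['image'][:,:,::-1])
    import numpy as np; np.savez(f'{n}0.npz',**{k:np.array(v) for k,v in c.items()})
    print(n,c['mtx'],c['dist_coeffs'],c['rvec'],c['tvec'])
E
```

```text
pics
0.0 [ 0.20740072 -0.50905367  0.23073767] [ 8.29832490e-01 -5.58012300e-01 -4.34431018e-04 -3.51734481e-04] 0.08518400822486852 0.0187
scene [[374.52851966   0.         251.75165913]
 [  0.         374.52851966 193.48644621]
 [  0.           0.           1.        ]] [-0.05074896  0.          0.          0.          0.        ] [ 0.93738761  2.70879367 -0.74750604] [ 0.44842441 -0.19926588  1.64299218]
top [[427.62686989   0.         260.33197801]
 [  0.         427.62686989 194.13514542]
 [  0.           0.           1.        ]] [-0.08250308  0.          0.          0.          0.        ] [ 2.1957617  -2.13164835  0.13714538] [-0.05959646  0.53574403  1.37095755]
```

View pics/scene0.png

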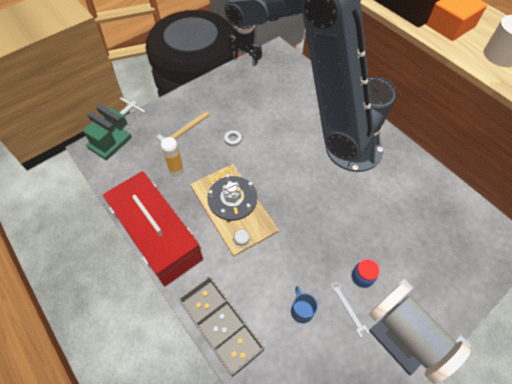

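View pics/top0.png

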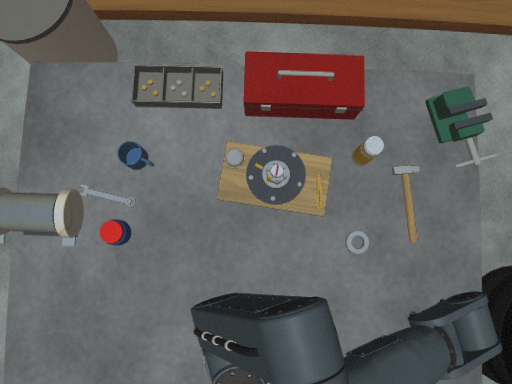

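The scene image shows the hub at about (232,197). In the top view it is at about (276,174), with the cap at (235,158), the cotter at (320,190) and the can at (370,150). I'll enlarge the hub next.

```bash
cat > h.py <<'E'
import numpy as np,cv2
from scipy.spatial.transform import Rotation as R
def load(n):
    d=np.load(n); return {k:d[k] for k in d.files}
def at_z(c,uv,z):
    p=cv2.undistortPoints(np.array([[uv]],float),c['mtx'],c['dist_coeffs'])[0,0]
    r=cv2.Rodrigues(c['rvec'])[0]; o=-r.T@c['tvec']; d=r.T@np.array([p[0],p[1],1])
    return o+d*(z-o[2])/d[2]
def proj(c,P):
    return cv2.projectPoints(np.array(P,float).reshape(-1,3),c['rvec'],c['tvec'],c['mtx'],c['dist_coeffs'])[0][:,0]
E
python3 - <<'E'
from h import *
c=load('top0.npz'); im=c['image'][134:214,236:316,::-1]
cv2.imwrite('pics/topc.png',cv2.resize(im,None,fx=7.5,fy=7.5,interpolation=cv2.INTER_CUBIC))
c=load('scene0.npz'); im=c['image'][165:225,200:270,::-1]
cv2.imwrite('pics/scenec.png',cv2.resize(im,None,fx=9,fy=9,interpolation=cv2.INTER_CUBIC))
E
```

```text
(no output)
```

View pics/topc.png

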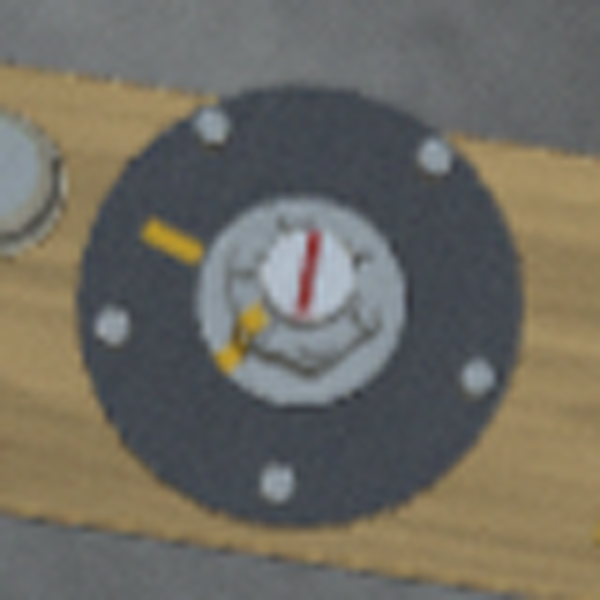

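View pics/scenec.png

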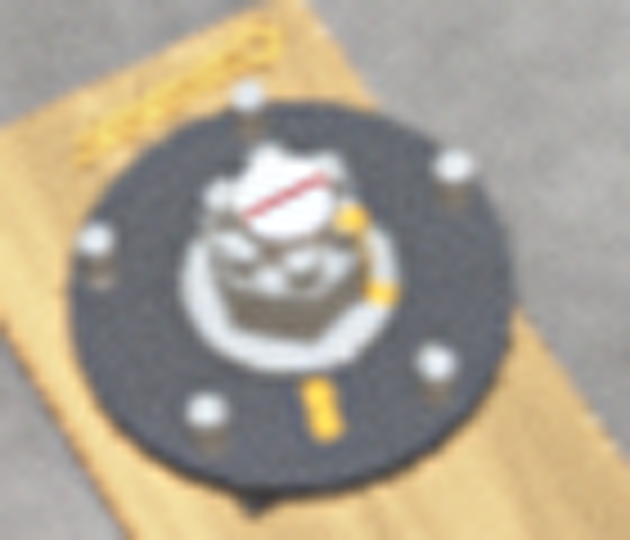

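Run:
```python
from h import *
c=load('top0.npz')
f=lambda x,y:(236+(x+.5)/7.5-.5,134+(y+.5)/7.5-.5)
ang=lambda d:np.degrees(np.arctan2(d[1],d[0]))
sp=at_z(c,f(307,276),.161); fl=at_z(c,f(302,306),.09); 
foot=at_z(c,f(301,301),.0965)
print('centres',sp,fl,foot)
st=[at_z(c,f(*p),.118) for p in((213,120),(436,152),(479,372),(278,478),(113,320))]
print('studs',np.mean(st,0),[np.hypot(*(s-np.mean(st,0))[:2]) for s in st],[ang(s-np.mean(st,0)) for s in st])
O=np.mean([sp,fl,foot],0)
h=at_z(c,f(173,241),.09); n=at_z(c,f(230,360),.0965)
print('hub',ang(h-O),np.hypot(*(h-O)[:2]),'nut',ang(n-O),np.hypot(*(n-O)[:2]))
a=at_z(c,f(315,236),.161);b=at_z(c,f(304,311),.161);print('red',ang(a-b),np.hypot(*(a-b)[:2]))
c2=load('scene0.npz'); g=lambda x,y:(200+(x+.5)/9-.5,165+(y+.5)/9-.5)
sp2=at_z(c2,g(288,195),.161); fl2=at_z(c2,g(291,297),.09);print(sp2,fl2)
O2=np.mean([sp2,fl2],0)
h=at_z(c2,g(322,408),.09); n=at_z(c2,g(381,292),.0965)
print('hub',ang(h-O2),np.hypot(*(h-O2)[:2]),'nut',ang(n-O2),np.hypot(*(n-O2)[:2]))
a=at_z(c2,g(327,176),.161);b=at_z(c2,g(247,217),.161);print('red',ang(a-b))
for nm,p,z in(('cap',(235,157),.059),('can',(374,145),.19),('bear',(357,242),.022)): print(nm,at_z(c,p,z))
```

```text
centres [ 0.59512129 -0.08928522  0.161     ] [ 0.59480703 -0.09053451  0.09      ] [ 0.59583092 -0.08979224  0.0965    ]
studs [ 0.59783166 -0.08997585  0.118     ] [np.float64(0.07998700258889305), np.float64(0.07962233775096772), np.float64(0.08019738143221021), np.float64(0.07994296851681279), np.float64(0.08003469274626596)] [np.float64(29.628471029379178), np.float64(-42.284242497292865), np.float64(-114.30146553307307), np.float64(173.7584109066735), np.float64(101.50354901520502)]
hub 64.77068443608026 0.06030641670961981 nut 130.98216946095695 0.03867939678836659
red -6.841233593339175 0.03077804785660566
[ 0.59549851 -0.08765916  0.161     ] [ 0.60027136 -0.08408984  0.09      ]
hub 65.27838522670011 0.05706197061416653 nut 135.30719165255036 0.03716062117067039
red 173.45059929864613
cap [0.65314924 0.04235505 0.059     ]
can [ 0.67597404 -0.37684664  0.19      ]
bear [ 0.38976144 -0.36584426  0.022     ]
```

```bash
python3 -m inch '[{"x":0.1,"y":0.1,"z":0.03,"rz":0.04,"jaw":1},{"x":0.2,"y":0.22,"z":0.06,"rz":0.08,"jaw":1},{"x":0.3,"y":0.33,"z":0.06,"rz":0.12,"jaw":1},{"x":0.4,"y":0.43,"z":0.06,"rz":0.16,"jaw":1},{"x":0.5,"y":0.54,"z":0.06,"rz":0.2,"jaw":1},{"x":0.6,"y":0.64,"z":0.06,"rz":0.25,"jaw":1},{"x":0.65,"y":0.7,"z":0.06,"rz":0.28,"jaw":1},{"x":0.65,"y":0.7,"z":0.06,"rz":0.28,"jaw":1}]'
```

```text
invalid input
```

```bash
python3 -m inch '[{"x":0.1,"y":0.1,"z":0.03,"rz":0.04,"jaw":1.0,"rx":0.0,"ry":0.0}]'; python3 -c "
from bench import ctrl
s=ctrl.observe();print(s['clock'],s['eef_pos'])"
```

```text
clock: 0.18
eef_pos: [0.2336, -0.4826, 0.2383]
ee_rot: [0.846, -0.534, -0.001, -0.0]
force: [1.1, 0.0, -0.5]
opening: 0.0854
0.1833 [ 0.23357189 -0.48255973  0.23831243]
```

All seven keys are needed in each row. Continuing toward a point above the nut.

```bash
python3 -m inch '[{"jaw":1,"x":0.1,"y":0.11,"z":0.03,"rx":0,"ry":0,"rz":0.04},{"jaw":1,"x":0.2,"y":0.22,"z":0.03,"rx":0,"ry":0,"rz":0.08},{"jaw":1,"x":0.3,"y":0.33,"z":0.03,"rx":0,"ry":0,"rz":0.12},{"jaw":1,"x":0.4,"y":0.43,"z":0.03,"rx":0,"ry":0,"rz":0.16},{"jaw":1,"x":0.5,"y":0.54,"z":0.03,"rx":0,"ry":0,"rz":0.2},{"jaw":1,"x":0.6,"y":0.65,"z":0.03,"rx":0,"ry":0,"rz":0.25},{"jaw":1,"x":0.7,"y":0.75,"z":0.03,"rx":0,"ry":0,"rz":0.29},{"jaw":1,"x":0.8,"y":0.85,"z":0.03,"rx":0,"ry":0,"rz":0.33},{"jaw":1,"x":0.9,"y":0.95,"z":0.03,"rx":0,"ry":0,"rz":0.37},{"jaw":1,"x":1,"y":1,"z":0.03,"rx":0,"ry":0,"rz":0.4},{"jaw":1,"x":1,"y":1,"z":0.03,"rx":0,"ry":0,"rz":0.4}]'
```

```text
clock: 1.1
eef_pos: [0.5396, -0.177, 0.2486]
ee_rot: [0.971, -0.241, 0.0, -0.0]
force: [-0.2, -0.5, 0.0]
opening: 0.0856
```

```bash
python3 -m inch '[{"jaw":1,"x":0.1,"y":0.15,"z":0,"rx":0,"ry":0,"rz":0.06},{"jaw":1,"x":0.195,"y":0.297,"z":0,"rx":0,"ry":0,"rz":0.113},{"jaw":1,"x":0.195,"y":0.297,"z":0,"rx":0,"ry":0,"rz":0.113},{"jaw":1,"x":0.195,"y":0.297,"z":0,"rx":0,"ry":0,"rz":0.113}]'
python3 - <<'E'
from bench import ctrl
from h import *
s=ctrl.observe(); c=ctrl.camera('wrist')
np.savez('w1.npz',**{k:np.array(v) for k,v in c.items()},pos=s['eef_pos'],rot=s['ee_rot'])
print(s['eef_pos'],s['ee_rot'],s['q'],c['tool_from_camera'])
cv2.imwrite('pics/w1.png',c['image'][:,:,::-1])
E
```

```text
clock: 1.43
eef_pos: [0.5963, -0.088, 0.2483]
ee_rot: [0.988, -0.155, -0.0, -0.0]
force: [0.1, -0.3, 0.7]
opening: 0.0856
[ 0.59627466 -0.08798202  0.24830507] [ 9.87863778e-01 -1.55322002e-01 -2.32339306e-04 -4.22565093e-04] [-2.24079146e-01  4.31208216e-01  1.48917329e+00  8.63619768e-04
  1.22173240e+00  8.75321100e-02] [[ 9.99999111e-01 -3.66061992e-04 -1.28227287e-03 -4.97870081e-05]
 [ 7.63654379e-04  9.45497959e-01  3.25627129e-01 -8.38783144e-02]
 [ 1.09318667e-03 -3.25627819e-01  9.45497397e-01 -1.42874415e-01]
 [ 0.00000000e+00  0.00000000e+00  0.00000000e+00  1.00000000e+00]]
```

View pics/w1.png

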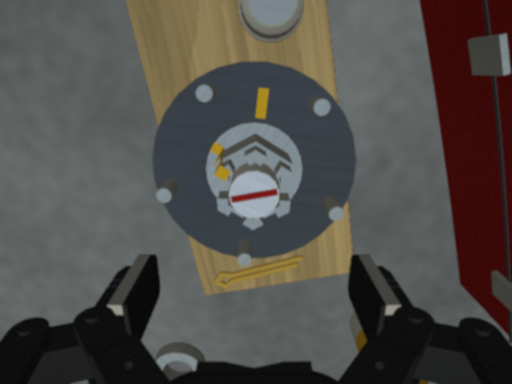

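The wrist view shows the hub disc at about (255,158), the spindle end at (254,195), the hub stripe at (262,103) and the nut's foot stripe at (216,150). The red line runs from (232,200) to (277,190). I'll enlarge it to measure.

```bash
cat >> h.py <<'E'
def wcam(c):
    T=np.eye(4);T[:3,:3]=R.from_quat(c['rot']).as_matrix();T[:3,3]=c['pos']
    M=np.linalg.inv(T@c['tool_from_camera']); c['rvec']=cv2.Rodrigues(M[:3,:3])[0];c['tvec']=M[:3,3]; return c
E
python3 - <<'E'
from h import *
c=load('w1.npz'); im=c['image'][75:255,145:365,::-1]
cv2.imwrite('pics/w1c.png',cv2.resize(im,None,fx=3.2,fy=3.2,interpolation=cv2.INTER_CUBIC))
im=c['image'][135:235,195:315,::-1]
cv2.imwrite('pics/w1d.png',cv2.resize(im,None,fx=6,fy=6,interpolation=cv2.INTER_CUBIC))
E
```

```text
(no output)
```

View pics/w1c.png

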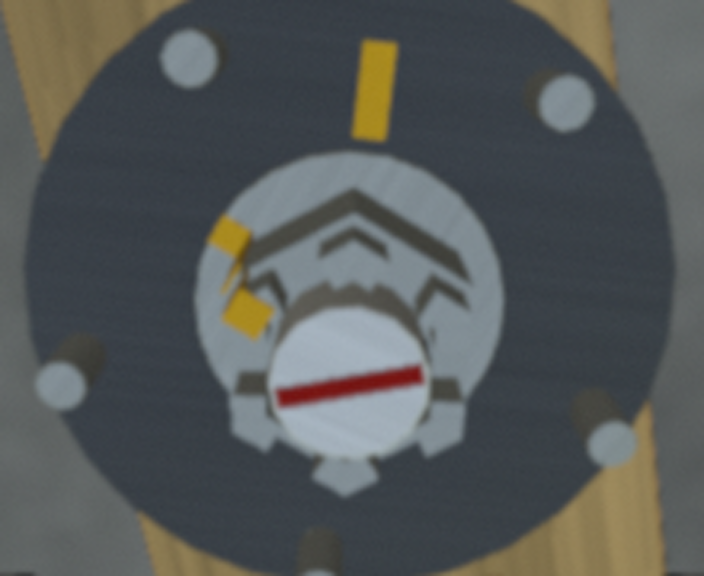

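View pics/w1d.png

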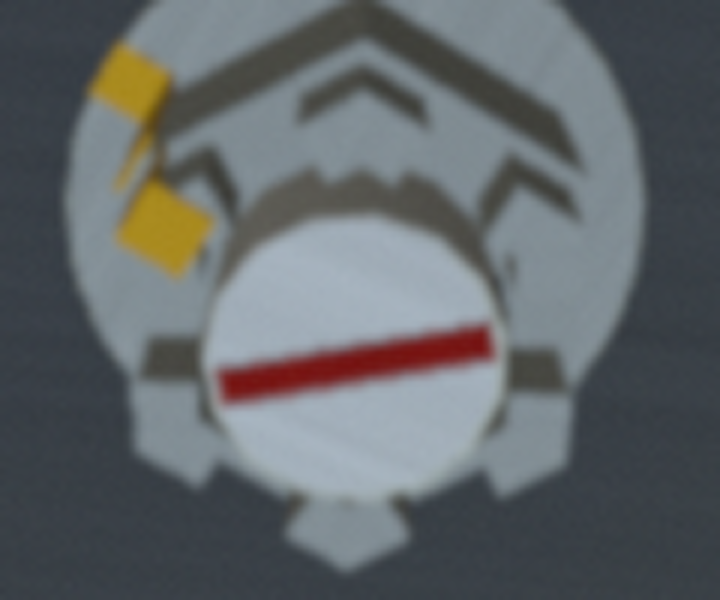

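Run:
```python
from h import *
c=wcam(load('w1.npz'))
C=lambda x,y:(145+(x+.5)/3.2-.5,75+(y+.5)/3.2-.5)
D=lambda x,y:(195+(x+.5)/6-.5,135+(y+.5)/6-.5)
ang=lambda d:np.degrees(np.arctan2(d[1],d[0]))
P=lambda uv,z:at_z(c,uv,z)
sp=P(D(354,358),.161); print('sp',sp)
st=[P(C(*p),.118) for p in((189,58),(567,102),(612,443),(61,386))]
# circle centre from 4 studs
A=np.array([[2*s[0],2*s[1],1] for s in st]);b=np.array([s[0]**2+s[1]**2 for s in st])
x=np.linalg.lstsq(A,b,rcond=None)[0];print('studs c',x[:2],np.sqrt(x[2]+x[0]**2+x[1]**2),[ang(s[:2]-x[:2]) for s in st])
t=P(D(362,64),.1525);bt=P(D(347,573),.1525);print('tooth tips',(t+bt)/2,np.hypot(*(t-bt)[:2]),ang(t-bt))
tl=P(D(134,455),.1525);tr=P(D(583,222),.1525);print('tooth2',(tl+tr)/2,np.hypot(*(tl-tr)[:2]),ang(tr-tl))
O=np.append(x[:2],0)
for O in (O,sp,(t+bt)/2):
    h1=P(C(380,41),.09);h2=P(C(371,140),.09);h=(h1+h2)/2
    n=P(D(131,80),.0965)
    print('hub',ang(h1-h2),ang(h-O),np.hypot(*(h-O)[:2]),'nut',ang(n-O),np.hypot(*(n-O)[:2]))
a=P(D(224,387),.161);b=P(D(493,343),.161);print('red',ang(b-a),np.hypot(*(a-b)[:2]))
print('yaw',ang(R.from_quat(c['rot']).as_matrix()[:,0]))
```

```text
sp [ 0.59588958 -0.08785532  0.161     ]
studs c [ 0.59593281 -0.08802178] 0.07988375808292932 [np.float64(101.67391024565246), np.float64(29.431075808331105), np.float64(-42.4895165398271), np.float64(174.013976722449)]
tooth tips [ 0.59611217 -0.08719292  0.1525    ] 0.06739981565401976 70.4935776800756
tooth2 [ 0.59562642 -0.08861776  0.1525    ] 0.06430811678421423 10.944798443569045
hub 67.2054736667677 65.19545940660956 0.05942142105323471 nut 130.4007199160683 0.039133026895329256
hub 67.2054736667677 65.09005133855264 0.059288554045234386 nut 130.51091782663747 0.0389783173865761
hub 67.2054736667677 65.01463726068606 0.058594072846508506 nut 131.40029664201023 0.03862394560415116
red -7.994818180728306 0.03315964927394903
yaw -17.870932737480544
```

Run:
```python
from h import *
c=load('top0.npz'); im=c['image'][130:225,205:345,::-1]
cv2.imwrite('pics/board.png',cv2.resize(im,None,fx=5.7,fy=5.7,interpolation=cv2.INTER_CUBIC))
```

```text
(no output)
```

View pics/board.png

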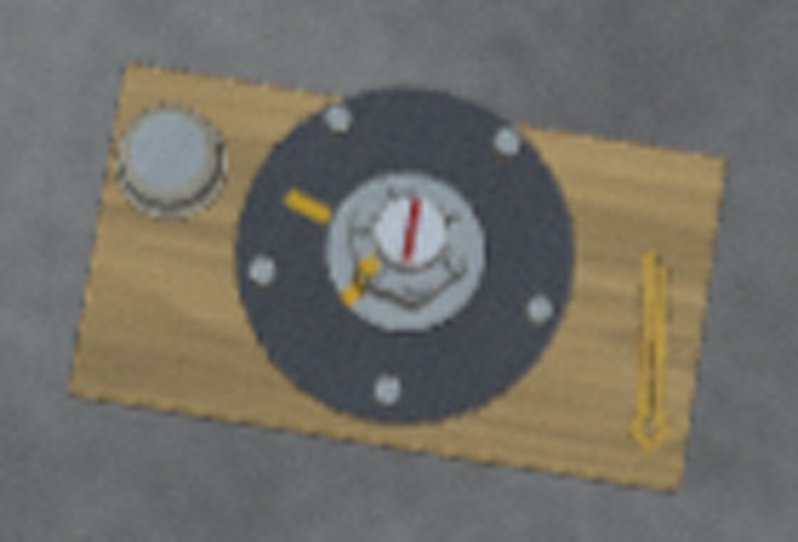

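```bash
python3 -m inch '[{"jaw":1,"x":0,"y":0,"z":-0.12,"rx":0,"ry":0,"rz":-0.017},{"jaw":1,"x":0,"y":0,"z":-0.2,"rx":0,"ry":0,"rz":-0.017},{"jaw":1,"x":0,"y":0,"z":-0.25,"rx":0,"ry":0,"rz":-0.017},{"jaw":1,"x":0,"y":0,"z":-0.3,"rx":0,"ry":0,"rz":-0.017},{"jaw":1,"x":0,"y":0,"z":-0.35,"rx":0,"ry":0,"rz":-0.017},{"jaw":1,"x":0,"y":0,"z":-0.4,"rx":0,"ry":0,"rz":-0.017},{"jaw":1,"x":0,"y":0,"z":-0.45,"rx":0,"ry":0,"rz":-0.017},{"jaw":1,"x":0,"y":0,"z":-0.5,"rx":0,"ry":0,"rz":-0.017},{"jaw":1,"x":0,"y":0,"z":-0.5,"rx":0,"ry":0,"rz":-0.017},{"jaw":1,"x":0,"y":0,"z":-0.5,"rx":0,"ry":0,"rz":-0.017}]'
```

```text
clock: 2.32
eef_pos: [0.5941, -0.0923, 0.0987]
ee_rot: [0.985, -0.171, -0.001, 0.0]
force: [0.4, -0.5, -0.5]
opening: 0.0852
```

The board corners are visible at (127,65), (724,157), (677,490) and (72,396) in the crop. The TCP reads about 5 mm off the straight line, so I'll hold briefly and read it again.

```bash
python3 -m inch '[{"jaw":1,"x":0,"y":0,"z":0,"rx":0,"ry":0,"rz":0},{"jaw":1,"x":0,"y":0,"z":0,"rx":0,"ry":0,"rz":0}]'
python3 - <<'E'
from h import *
from bench import ctrl
c=load('top0.npz')
ang=lambda d:np.degrees(np.arctan2(d[1],d[0]))
B=[at_z(c,(205+(x+.5)/5.7-.5,130+(y+.5)/5.7-.5),.018) for x,y in((127,66),(724,157),(677,490),(72,396))]
for i in range(4):
    d=B[(i+1)%4]-B[i]; print(ang(d)%90,np.hypot(*d[:2]))
s=ctrl.observe();print(s['eef_pos'],s['q'],s['joint_vel'],s['force'],ang(R.from_quat(s['ee_rot']).as_matrix()[:,0]))
E
```

```text
clock: 2.48
eef_pos: [0.5952, -0.0919, 0.1001]
ee_rot: [0.985, -0.17, 0.001, 0.0]
force: [-0.1, 0.3, 0.2]
opening: 0.0857
82.97887625984097 0.35655499608042535
82.59050258265083 0.19919456395389148
82.84294148840854 0.3552415033145747
82.96855870874549 0.1983471780309045
[ 0.59519331 -0.0919194   0.10007418] [-2.30490219e-01  5.99503327e-01  1.61727927e+00 -6.52180509e-05
  9.23236633e-01  1.12105247e-01] [ 0.00475712  0.00042846  0.00144559  0.00069355 -0.00319918  0.0002438 ] [-0.10039221  0.28812852  0.2287844 ] -19.62702808962592
```

```bash
cat > snap.py <<'E'
import sys
from bench import ctrl
from h import *
s=ctrl.observe(); c=ctrl.camera('wrist'); n=sys.argv[1]
np.savez(n+'.npz',**{k:np.array(v) for k,v in c.items()},pos=s['eef_pos'],rot=s['ee_rot'])
print(s['clock'],s['eef_pos'],s['q'][[0,5]])
cv2.imwrite(f'pics/{n}.png',cv2.resize(c['image'][:,:,::-1],None,fx=1.5,fy=1.5,interpolation=cv2.INTER_CUBIC))
E
python3 snap.py w2
```

```text
2.4833 [ 0.59519331 -0.0919194   0.10007418] [-0.23049022  0.11210525]
```

View pics/w2.png

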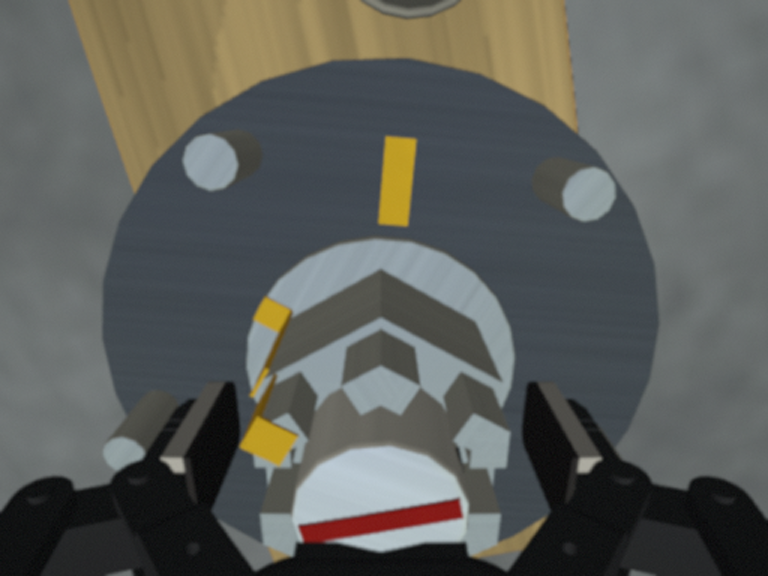

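The low view shows the studs at (210,162), (589,194) and (124,452), the hub stripe at (397,181), and the spindle end with its top edge at y=446 and sides at 293 and 469. The jaws straddle the nut. I'll measure the centring offset from these.

Run:
```python
from h import *
c=wcam(load('w2.npz'))
G=lambda x,y:((x+.5)/1.5-.5,(y+.5)/1.5-.5)
pts=[(210,162),(589,194),(124,452)]; an=np.radians([65.4+36,65.4-36,65.4+108])
cs=[at_z(c,G(*p),.118)[:2]-.08*np.array([np.cos(a),np.sin(a)]) for p,a in zip(pts,an)]
print(np.array(cs)-c['pos'][:2])
h=at_z(c,G(397,181),.09); a=np.radians(65.3); print('hub',h[:2]-.06*np.array([np.cos(a),np.sin(a)])-c['pos'][:2])
# spindle end circle
for p in ((293,515),(469,512),(381,446)): print(np.hypot(*(at_z(c,G(*p),.161)[:2]-c['pos'][:2])))
e=[at_z(c,G(*p),.161)[:2] for p in((293,515),(469,512),(381,446),(315,466),(446,466))]
A=np.array([[2*s[0],2*s[1],1] for s in e]);b=np.array([s@s for s in e]);x=np.linalg.lstsq(A,b,rcond=None)[0]
print('sp',x[:2]-c['pos'][:2],np.sqrt(x[2]+x[:2]@x[:2]))
Rm=R.from_quat(c['rot']).as_matrix(); print(Rm[:,2])
```

```text
[[0.00055236 0.00346114]
 [0.00068013 0.00376367]
 [0.00117908 0.00431529]]
hub [0.00067282 0.00365555]
0.01904843999156075
0.018797259998834918
0.022000426159722274
sp [0.00109064 0.0037965 ] 0.018341121968942536
[ 1.51992780e-03 -4.10095171e-04 -9.99998761e-01]
```

Both wrist views put the nut axis at (0.596, -0.088). Shift there and grip.

```bash
python3 -m inch '[{"jaw":1,"x":0.003,"y":0.013,"z":-0.01,"rx":0,"ry":0,"rz":0},{"jaw":1,"x":0.003,"y":0.013,"z":-0.01,"rx":0,"ry":0,"rz":0},{"jaw":0.6,"x":0.003,"y":0.013,"z":-0.01,"rx":0,"ry":0,"rz":0},{"jaw":0.5,"x":0.003,"y":0.013,"z":-0.01,"rx":0,"ry":0,"rz":0},{"jaw":0.5,"x":0.003,"y":0.013,"z":-0.01,"rx":0,"ry":0,"rz":0},{"jaw":0.5,"x":0.003,"y":0.013,"z":-0.01,"rx":0,"ry":0,"rz":0},{"jaw":0.5,"x":0.003,"y":0.013,"z":-0.01,"rx":0,"ry":0,"rz":0}]' 50; python3 snap.py w3
```

```text
clock: 3.12
eef_pos: [0.5965, -0.0877, 0.0965]
ee_rot: [0.985, -0.17, 0.001, 0.0]
force: [5.6, -0.6, 2.5]
opening: 0.059
3.1167 [ 0.59653693 -0.08768563  0.09646735] [-0.22318529  0.11887975]
```

View pics/w3.png

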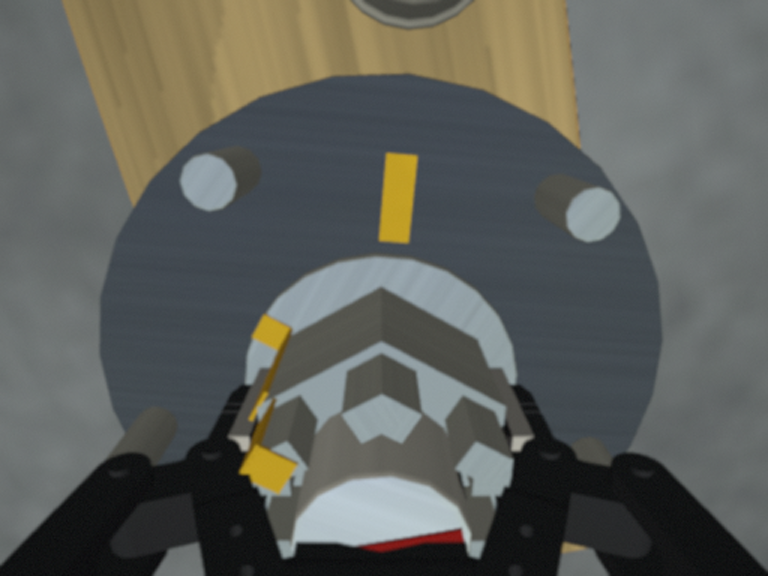

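Gripped on the flats at 59 mm with low force. Now turn clockwise, first by 80 degrees.

```bash
python3 -m inch '[{"jaw":0.5,"x":0,"y":0,"z":0,"rx":0,"ry":0,"rz":-0.04},{"jaw":0.5,"x":0,"y":0,"z":0,"rx":0,"ry":0,"rz":-0.09},{"jaw":0.5,"x":0,"y":0,"z":0,"rx":0,"ry":0,"rz":-0.14},{"jaw":0.5,"x":0,"y":0,"z":0,"rx":0,"ry":0,"rz":-0.19},{"jaw":0.5,"x":0,"y":0,"z":0,"rx":0,"ry":0,"rz":-0.24},{"jaw":0.5,"x":0,"y":0,"z":0,"rx":0,"ry":0,"rz":-0.29},{"jaw":0.5,"x":0,"y":0,"z":0,"rx":0,"ry":0,"rz":-0.34},{"jaw":0.5,"x":0,"y":0,"z":0,"rx":0,"ry":0,"rz":-0.38},{"jaw":0.5,"x":0,"y":0,"z":0,"rx":0,"ry":0,"rz":-0.4},{"jaw":0.5,"x":0,"y":0,"z":0,"rx":0,"ry":0,"rz":-0.4}]' ; python3 snap.py w4
```

```text
clock: 4.0
eef_pos: [0.5969, -0.088, 0.0965]
ee_rot: [0.884, -0.467, 0.002, -0.0]
force: [8.2, -3.4, 1.6]
opening: 0.0594
4.0 [ 0.59693392 -0.08797879  0.09648706] [-0.22340896  0.74932802]
```

View pics/w4.png

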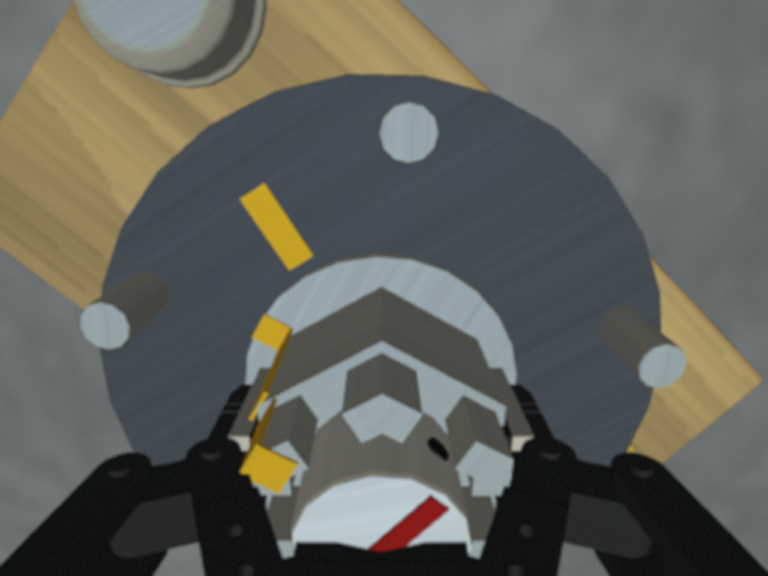

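The nut is following the gripper: its foot stripe stays at (272,332) while the hub stripe has moved to (276,227). Continue for about 70 of the remaining 71.7 degrees.

```bash
python3 -m inch '[{"jaw":0.5,"x":0,"y":0,"z":0,"rx":0,"ry":0,"rz":-0.04},{"jaw":0.5,"x":0,"y":0,"z":0,"rx":0,"ry":0,"rz":-0.09},{"jaw":0.5,"x":0,"y":0,"z":0,"rx":0,"ry":0,"rz":-0.14},{"jaw":0.5,"x":0,"y":0,"z":0,"rx":0,"ry":0,"rz":-0.19},{"jaw":0.5,"x":0,"y":0,"z":0,"rx":0,"ry":0,"rz":-0.24},{"jaw":0.5,"x":0,"y":0,"z":0,"rx":0,"ry":0,"rz":-0.29},{"jaw":0.5,"x":0,"y":0,"z":0,"rx":0,"ry":0,"rz":-0.34},{"jaw":0.5,"x":0,"y":0,"z":0,"rx":0,"ry":0,"rz":-0.4},{"jaw":0.5,"x":0,"y":0,"z":0,"rx":0,"ry":0,"rz":-0.46},{"jaw":0.5,"x":0,"y":0,"z":0,"rx":0,"ry":0,"rz":-0.52},{"jaw":0.5,"x":0,"y":0,"z":0,"rx":0,"ry":0,"rz":-0.58},{"jaw":0.5,"x":0,"y":0,"z":0,"rx":0,"ry":0,"rz":-0.64},{"jaw":0.5,"x":0,"y":0,"z":0,"rx":0,"ry":0,"rz":-0.7},{"jaw":0.5,"x":0,"y":0,"z":0,"rx":0,"ry":0,"rz":-0.75},{"jaw":0.5,"x":0,"y":0,"z":0,"rx":0,"ry":0,"rz":-0.78},{"jaw":0.5,"x":0,"y":0,"z":0,"rx":0,"ry":0,"rz":-0.78},{"jaw":0.5,"x":0,"y":0,"z":0,"rx":0,"ry":0,"rz":-0.78}]' ; python3 snap.py w5
```

```text
clock: 5.47
eef_pos: [0.5969, -0.089, 0.0965]
ee_rot: [-0.455, 0.89, -0.002, 0.001]
force: [8.5, -8.7, 0.2]
opening: 0.0596
5.4667 [ 0.59694302 -0.08898236  0.09649278] [-0.22442816  1.97302125]
```

View pics/w5.png

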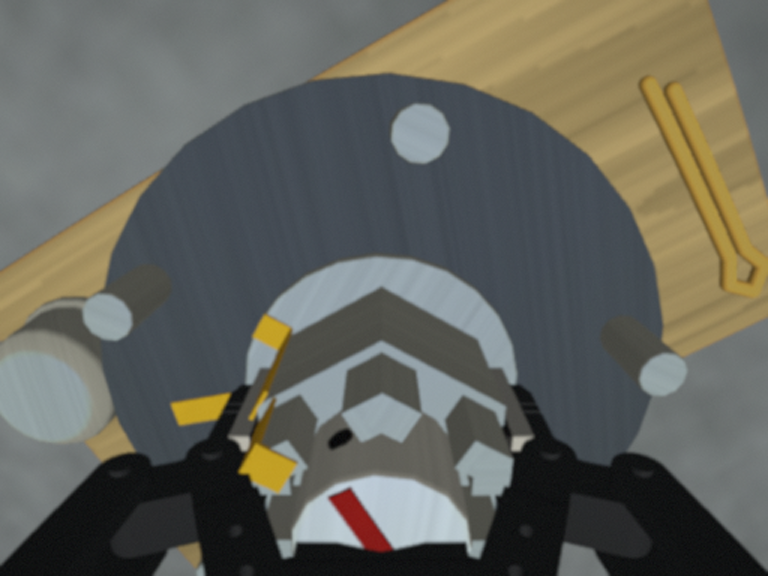

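```bash
python3 -m inch '[{"jaw":0.5,"x":0,"y":0,"z":0,"rx":0,"ry":0,"rz":-0.008},{"jaw":0.5,"x":0,"y":0,"z":0,"rx":0,"ry":0,"rz":-0.016},{"jaw":0.5,"x":0,"y":0,"z":0,"rx":0,"ry":0,"rz":-0.016},{"jaw":0.5,"x":0,"y":0,"z":0,"rx":0,"ry":0,"rz":-0.016}]' ; python3 snap.py w6
python3 - <<'E'
from h import *
c=wcam(load('w6.npz'));ang=lambda d:np.degrees(np.arctan2(d[1],d[0]));print(ang(R.from_quat(c['rot']).as_matrix()[:,0]))
cv2.imwrite('pics/w6c.png',cv2.resize(c['image'][200:384,140:370,::-1],None,fx=3.2,fy=3.2,interpolation=cv2.INTER_CUBIC))
E
```

```text
clock: 5.85
eef_pos: [0.5969, -0.089, 0.0965]
ee_rot: [-0.444, 0.896, -0.002, 0.001]
force: [9.3, -8.4, 0.6]
opening: 0.0594
5.85 [ 0.59693611 -0.08901109  0.09652788] [-0.22444334  1.99778577]
-127.25432588602628
```

View pics/w6c.png

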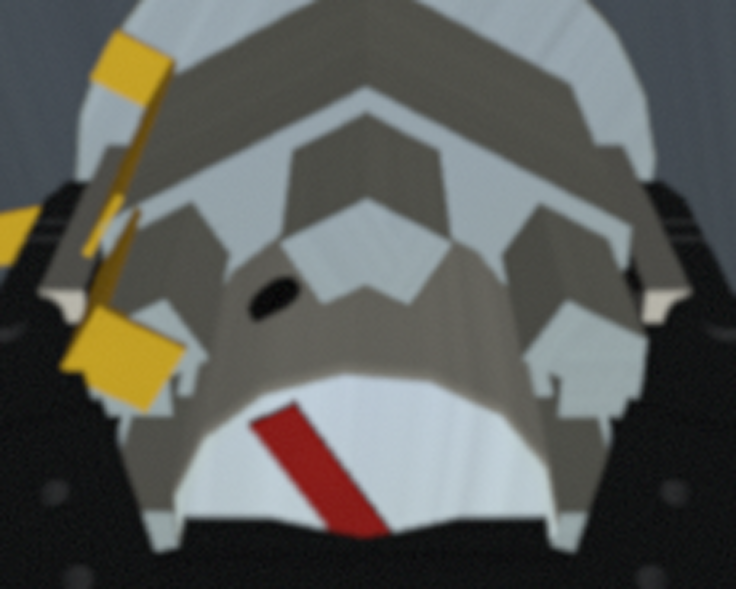

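The cotter hole at (273,297) sits inside the slot between the left and middle teeth. Release, rise and check.

```bash
python3 -m inch '[{"jaw":0.75,"x":0,"y":0,"z":0,"rx":0,"ry":0,"rz":0},{"jaw":1,"x":0,"y":0,"z":0,"rx":0,"ry":0,"rz":0},{"jaw":1,"x":0,"y":0,"z":0,"rx":0,"ry":0,"rz":0},{"jaw":1,"x":0,"y":0,"z":0,"rx":0,"ry":0,"rz":0},{"jaw":1,"x":0,"y":0,"z":0,"rx":0,"ry":0,"rz":0},{"jaw":1,"x":0,"y":0,"z":0.08,"rx":0,"ry":0,"rz":0},{"jaw":1,"x":0,"y":0,"z":0.18,"rx":0,"ry":0,"rz":0},{"jaw":1,"x":0,"y":0,"z":0.28,"rx":0,"ry":0,"rz":0},{"jaw":1,"x":0,"y":0,"z":0.38,"rx":0,"ry":0,"rz":0},{"jaw":1,"x":0,"y":0,"z":0.48,"rx":0,"ry":0,"rz":0},{"jaw":1,"x":0,"y":0,"z":0.55,"rx":0,"ry":0,"rz":0},{"jaw":1,"x":0,"y":0,"z":0.55,"rx":0,"ry":0,"rz":0},{"jaw":1,"x":0,"y":0,"z":0.55,"rx":0,"ry":0,"rz":0},{"jaw":1,"x":0,"y":0,"z":0.55,"rx":0,"ry":0,"rz":0}]' ; python3 snap.py w7
python3 - <<'E'
from h import *
c=load('w7.npz');
cv2.imwrite('pics/w7d.png',cv2.resize(c['image'][125:235,190:320,::-1],None,fx=5.4,fy=5.4,interpolation=cv2.INTER_CUBIC))
cv2.imwrite('pics/w7c.png',cv2.resize(c['image'][60:260,130:380,::-1],None,fx=3,fy=3,interpolation=cv2.INTER_CUBIC))
E
```

```text
clock: 7.07
eef_pos: [0.5953, -0.0874, 0.26]
ee_rot: [-0.444, 0.896, 0.0, -0.001]
force: [0.1, 0.6, -0.4]
opening: 0.0852
7.0667 [ 0.59525914 -0.08737464  0.26000067] [-0.22311908  1.99754453]
```

View pics/w7d.png

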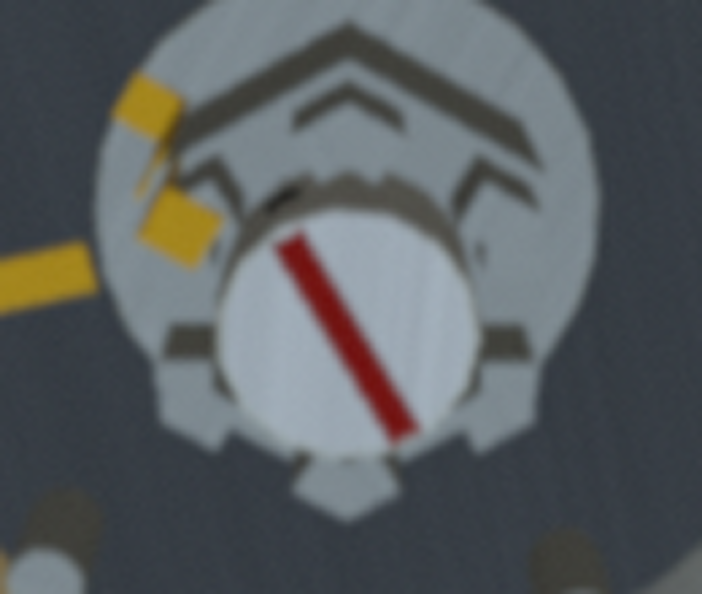

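View pics/w7c.png

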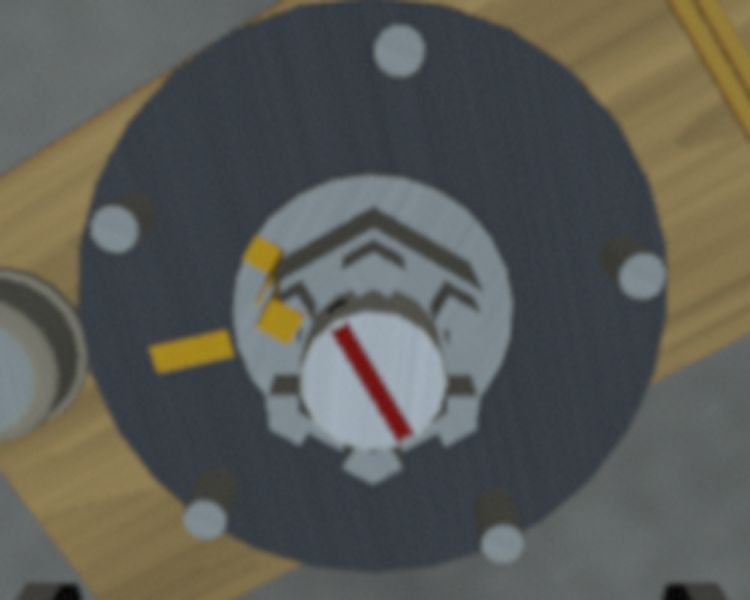

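```bash
python3 - <<'E'
from h import *
c=wcam(load('w7.npz'))
D=lambda x,y:(190+(x+.5)/5.4-.5,125+(y+.5)/5.4-.5)
ang=lambda d:np.degrees(np.arctan2(d[1],d[0]))
P=lambda x,y,z:at_z(c,D(x,y),z)
a=P(289,238,.161);b=P(404,436,.161);print('red',ang(b-a)%180,np.hypot(*(a-b)[:2]))
sp=P(348,335,.161);print('sp',sp)
t=P(350,82,.1525);u=P(348,523,.1525);print('tooth',ang(t-u),np.hypot(*(t-u)[:2]),'nut',ang(t-u)+60)
O=np.array([.5955,-.0878,0]); 
for O in (sp,(t+u)/2,O):
  n=P(148,105,.0965);print('nut',ang(n-O),np.hypot(*(n-O)[:2]))
E
python3 - <<'E'
from bench import ctrl
from h import *
c=ctrl.camera('scene'); np.savez('scene9.npz',**{k:np.array(v) for k,v in c.items()})
cv2.imwrite('pics/scene9.png',c['image'][:,:,::-1])
E
```

```text
red 171.5102175940216 0.03359764596100579
sp [ 0.59613628 -0.08874666  0.161     ]
tooth -37.4898543105084 0.06713133360118514 nut 22.5101456894916
nut 22.89535555764047 0.03920334677523073
nut 23.87441097848887 0.03901102921695022
nut 21.26850253472209 0.03943710165680635
```

View pics/scene9.png

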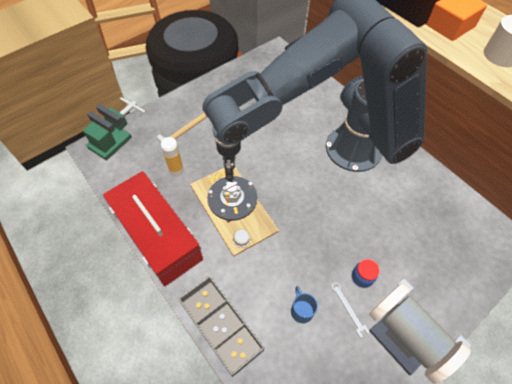

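```bash
python3 -c "
from bench import ctrl
print(ctrl.close_job()); print(ctrl.observe()['clock'])"
```

```text
the job is handed in; nothing more can be done
None
the job is handed in; nothing more can be done
```

The castle nut is tightened to the first slot that lines up with the cotter hole, the gripper has let go, and the job is handed in. I gripped the nut on its flats and turned it about 108° clockwise. That took its stripe past the hub stripe and then about 42° further. I then opened the jaws and rose about 16 cm clear, at roughly 7 s on the clock.

- **Slot position:** in the last wrist picture the nut stripe is at about 22.5–23°, so a slot centre lies at about -7.3°. The red line reads about -7.2° from the top view and the board edges, but about -8 to -8.5° in the wrist pictures. The slot is therefore within about 1° of the hole, and the hole could be seen inside the slot.
- **Forces:** the wrist force stayed below about 13 N in the readings taken at the end of each move. It was near zero after release.
- **Other objects:** the last scene picture shows nothing visibly moved. I judged that by eye and did not measure it.
- **Rejected command:** my first move command was refused for a missing field, and nothing moved.

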